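# Kit a bolt with its nut from the plunger feeder

### The arm

A 6-joint arm with a two-finger parallel gripper is mounted at the origin on a cart in front of the work surface, level with it; the furniture and walls round the work are solid. World frame = base frame: x ahead of the robot, y to its left, z up, the work surface at z = 0. Lengths are in mm, angles in rad, forces in N, time in s.
With the tool pointing down it reaches from about 275 to 750 mm from the base axis. Payload 10.2 kg.
Tool frame: the origin (TCP) lies midway between the tips of the shut fingers; the grasp point (between the pads) lies 19 mm behind it; z points along the fingers, y is the line along which they close (so a half turn about z gives the same grasp; the last joint's range is limited). The gripper opens to 85 mm and grips with 20 to 120 N. Pads are 22 mm wide; open, the fingers measure 114 mm over their backs; the gripper's body (76 mm by 85 mm) begins 54 mm behind the grasp point. The pads swing forward as they close: fully open they stand 13 mm farther back than shut.
Start: joints at [1.051, 0.313, 1.498, -0, 1.331, -0.223], TCP at [153.555, 502.048, 231.294] pointing down, gripper open.
Joint ranges: [-2.94, 2.94], [-0.97, 2.17], [0.19, 2.56], [-1.23, 4.37], [0.02, 3.11], [-2.88, 2.88]. Speed limits (rad/s): [2.39, 2.39, 3.01, 3.14, 3.14, 3.14].

### API

Orientations are given as a unit quaternion [w, x, y, z].
In Python, from rig import sense, capture, finish_job, find_in, place_of gives the robot as it stands. The module is installed in compiled form; this text tells all that it offers.
- The arm moves only by the shell command python3 -m jog 'ROWS' [FORCE]. ROWS is JSON, a list of rows, each an object of numbers: "tx", "ty", "tz": the shift along the tool's x, y, z in mm; "ax", "ay", "az": the turn, a rotation vector about the tool's x, y, z in rad; "jaw": the closure, from -1 (fully open) to 1 (shut), so that 0 is half open. In form: [{"tx": .., "ty": .., "tz": .., "ax": .., "ay": .., "az": .., "jaw": ..}, ...]. A call has 1 to 5 rows; each row shifts and turns the commanded pose from where the row before left it, along the tool's axes as they then stand; what a row does not reach is not made up. A row lasts 1/8 s, in which the tool goes at most 62.5 mm and 10.7 degrees, less where a joint would pass 70% of its speed; a pose out of reach is approached as far as the arm can. A call with a gripper value outside its range is refused whole. The fingers move at their own pace and stop on an object; FORCE is the grip in N (left out, the last holds). Time passes only in rows, so rows that do not move let the fingers close. It gives the time, the measured TCP pose, the force, the opening and the grip force at its end, in the units of the state.
- sense(): the state, without advancing time (a new reading comes with each control period).
- capture(name): name is "scene" or "top"; returns a dict with "color" (420x560x3 uint8, red, green, blue), "depth" (420x560 float32, mm along the optical axis (not along the pixel's ray), 0 where there is no reading), "fx", "fy", "cx", "cy" (pixels), "camera_from_world" (4x4, takes a point from world to camera coordinates). Camera axes: x right, y up, looking along -z (the intrinsics and any distortion apply to the point x, -y, -z); pixel columns grow to the right and rows downward; lengths in mm; the calibration is good to about 2 mm. A picture is of the moment at which its call begins.
- finish_job(): hands the job in; it is judged then, once.
Trained networks look in the newest picture that a camera, given by its name, has taken for a name from the list of things; names that differ only in an ending like _2 or _b are one class to them, and where a whole thing is asked for, a point or a joint stands for the part that bears it (a point fixed in the world has none). Each returns a list of dicts, best first, with "conf" (0 to 1); they miss things now and then, are a little off and sometimes report something else, mostly with a low value. They report only what shows in the picture. A call takes as long as a camera call. They do not tell look-alikes from the thing itself.
- find_in(query, camera): "centre" ([column, row] in pixels, amid what is visible of it).
- place_of(query, camera): "centre" ([column, row] in pixels: a listed point, or the origin of a listed thing).
The state is a dict: "time_s": time; "joints": joint angles; "dq": joint speeds; "tau": joint torques, N m; "eef_pos": TCP position; "ee_rot": TCP orientation; "force": force on the tool from outside, world axes, zero at the start; "wrist_torque": the same for the moment, N m; "grip_width": opening from 0.0 (shut) to 1.0 (fully open); "grip_force": force on a finger pad.
Only numpy, scipy, OpenCV 4.12 (cv2) and the standard library are available. Lean on these libraries where they do the work, as an engineer would, in place of code of your own. Each camera call takes 0.05 s, during which the arm holds its last target. There are 200 camera calls.

### The job

A bolt stands in the way on the outlet of the wider nut feeder: first stand it upright, head down, in one compartment of the wooden kit tray. Then push that feeder's sprung plunger fully through its stroke, once, so that one nut comes out, let the plunger spring back, and lay that nut flat in the tray's other compartment. Leave the narrower feeder, the vee block, the aluminium part and the glue bottle where they are.

Things in the scene. Friction and masses are not known exactly. Their poses are not given: they have to be found in the camera images.
- feeder_wide: The wider of two nut feeders, fixed to the bench: grey box magazine on an aluminium base. Origin: underside of the base, below the magazine's centre; x points from the plunger through the magazine to the outlet, z up. Base 6 mm thick, 60 mm wide, x = -72 to +80 mm. Magazine x -25..+25, y -26..+26 mm, 72 mm tall, open on top; two hexagon nuts lie in it one on the other.
- plunger_wide (a joint): Plunger of the wider feeder: slides along the feeder's +x, 0 = out (at rest), 0.054 m = fully pushed in, where it meets a hard stop. Its spring takes 4 N at the start and 10 N at the end of the stroke (the nuts add up to 1 N) and pushes it back out when it is let go. Then the next nut sinks.
- push_wide (a point): Centre of the rear face of that plunger's black push plate (8 mm thick, 38 mm wide in y, from 8 to 44 mm above the bench), the face to be pushed along the feeder's +x; free space behind it.
- outlet_wide (a point): Point on the wider feeder's outlet, 51 mm in front of the feeder's origin, 6 mm above the bench. The outlet is a flat landing from x = 25 to 77 mm (feeder frame) between lips 10 mm high above the bench, at y = +-27 to +-30 mm and at its end. The bottom nut comes out through a gate in the magazine's +x wall and stops lying flat with its centre at about x = 48 to 56 mm, two of its flats facing +-y.
- feeder_narrow: The narrower feeder, of the same design, with smaller nuts: base 52 mm wide, x = -72 to +66 mm; magazine x -21..+21, y -22..+22 mm, 58 mm tall; push plate at rest at x = -67 to -75 mm. Same axes. Fixed; not to be operated. The two feeders stand side by side and may have changed places.
- plunger_narrow (a joint): Plunger of the narrower feeder, 0 = at rest, 0.042 m = fully in. To be left alone.
- wide_nut_1: The bottom nut in the wider feeder, the one that comes out first: plain hexagon nut 30 mm across flats (the same as the bolt's head), 34 mm across corners, 24 mm high, 0.06 kg. Origin: centre of its underside, z along its axis; its x axis is square to two flats, its y axis points to a corner.
- wide_nut_2: The second, equal nut, lying on the first; it must stay in the magazine.
- bolt: Plain hexagon bolt standing on its head, thread up, on the outlet of the wider feeder; 68 mm tall, 0.15 kg. Head 34 mm across corners, 13 mm high; shank 20 mm diameter above it. Origin: centre of the head's underside, z up along the shank.
- kit_tray: Low wooden tray fixed to the bench, 60 mm (x) by 120 mm (y), 12 mm high, floor 4 mm thick, with two equal compartments 52 mm (x) by 54 mm (y), walls 4 mm. Origin: centre of its underside. It and the vee block may have changed places.
- pocket_left (a point): Centre of the floor of the compartment on the tray's own +y side, 4 mm above the bench.
- pocket_right (a point): Centre of the floor of the compartment on the tray's own -y side, 4 mm above the bench.
- vice_corner (a point): Far right top corner of the big bench vice, fixed to the bench left of the feeders: an obstacle up to 0.18 m tall from here towards the robot (-x) and 0.13 m to the left (+y); its low base and bolts reach 40 mm further to the right.
- radio_edge (a point): Near right top edge of the point radio with its tube guard, fixed: an obstacle 0.35 m tall from here away from the robot (+x) and to the left (+y); with the vice it stands close to the arm's way from its start.
- vee_block: Loose steel vee block, 60 x 60 x 45 mm, a bystander. Origin: centre of the underside.
- alu_part: Loose milled aluminium block 45 (x) x 70 (y) x 22 mm, a bystander. Origin: centre of the underside.
- glue_bottle: Loose white glue bottle with a pointed cap, standing, 50 mm diameter, 152 mm tall, a bystander. Origin: centre of the underside.
Things that resemble listed ones, but are neither listed nor needed, are in the scene too. Leave any green, purple or turquoise look-alike of the bolt alone.

How it is judged:
By the outcome, as a careful person would: the job done as asked, in the order asked, and still so for the second after the job is handed in, with the robot touching nothing.
It also fails if it takes over 72 s, if anything falls off the work surface, if the arm or the gripper's body presses on something with over 40 N, if the wrist force passes 120 N, or if a joint passes its speed limit or range.

## Working session

There is one attempt and no reset: what is moved stays moved. The work goes in short steps, Python scripts to look and compute and a shell command to move; the robot and the scene stay as the last step left them, time stands still between calls to the robot, and variables do not carry over. Pictures are saved under pics/ and viewed, at most 10 in all, crops included, and the job is handed in when it is done.

```bash
mkdir -p pics; cat > h.py <<'E'
import numpy as np, cv2
from rig import sense, capture, finish_job, find_in, place_of
def ray(c,uv):
    M=np.array(c["camera_from_world"]);R=M[:3,:3];t=M[:3,3]
    d=np.array([(uv[0]-c["cx"])/c["fx"],-(uv[1]-c["cy"])/c["fy"],-1.0])
    return -R.T@t, R.T@d
def at_z(c,uv,z):
    o,d=ray(c,uv); return o+d*(z-o[2])/d[2]
def cloud(c):
    h,w=c["depth"].shape;u,v=np.meshgrid(np.arange(w),np.arange(h))
    M=np.array(c["camera_from_world"]);R=M[:3,:3];t=M[:3,3];D=c["depth"]
    P=np.stack([(u-c["cx"])/c["fx"]*D,-(v-c["cy"])/c["fy"]*D,-D],-1)
    W=(P-t)@R; W[D==0]=np.nan; return W
E
python3 - <<'E'
from h import *
np.set_printoptions(precision=1,suppress=True)
for n in("scene","top"):
    c=capture(n); cv2.imwrite(f"pics/{n}0.png",c["color"][...,::-1]); print(n,ray(c,(280,210)),[k for k in c if k not in("color","depth")])
    np.save(n+"0.npy",cloud(c))
    for q,z in(("feeder_wide",0),("push_wide",26),("outlet_wide",6),("feeder_narrow",0),("bolt",6),("kit_tray",0),("pocket_left",4),("pocket_right",4),("wide_nut_2",54),("vice_corner",180),("radio_edge",350),("vee_block",0),("alu_part",0),("glue_bottle",0)):
        for r in place_of(q,n)[:2]: print(q,np.round(r["centre"]),round(r["conf"],2),at_z(c,r["centre"],z))
E
```

```text
scene (array([ 210.9, -708.5,  807.9]), array([ 0.4,  0.7, -0.6])) ['fx', 'fy', 'cx', 'cy', 'camera_from_world']
feeder_wide [275. 294.] 0.91 [532.  -68.4   0. ]
push_wide [244. 308.] 0.62 [429.5 -91.   26. ]
outlet_wide [290. 288.] 0.8 [574.6 -71.8   6. ]
feeder_narrow [301. 334.] 0.88 [ 527.7 -212.2    0. ]
bolt [364. 332.] 0.65 [ 663.1 -284.8    6. ]
bolt [260. 378.] 0.64 [ 388.8 -269.9    6. ]
kit_tray [329. 283.] 0.64 [ 682.9 -104.7    0. ]
pocket_left [324. 272.] 0.97 [692.3 -65.6   4. ]
pocket_right [333. 282.] 0.65 [ 693.1 -109.9    4. ]
wide_nut_2 [277. 292.] 0.49 [ 517.3 -108.8   54. ]
vice_corner [261. 219.] 0.87 [549.6  37.9 180. ]
radio_edge [236. 121.] 0.97 [601.  287.6 350. ]
radio_edge [326. 284.] 0.48 [ 472.5 -366.4  350. ]
vee_block [284. 232.] 0.59 [678.2 150.5  -0. ]
alu_part [361. 332.] 0.87 [ 660.3 -276.6    0. ]
alu_part [301. 332.] 0.2 [ 530.9 -205.4    0. ]
glue_bottle [330. 245.] 0.61 [774.9  26.5   0. ]
glue_bottle [290. 290.] 0.24 [573.6 -73.7   0. ]
top (array([ 439.1,   15.2, 1622.4]), array([ 0.1, -0. , -1. ])) ['fx', 'fy', 'cx', 'cy', 'camera_from_worl
[... 221 characters left out ...]
] 0.49 [678.9 160.    6. ]
feeder_narrow [329. 236.] 0.83 [ 519.5 -205.2    0. ]
bolt [288. 160.] 0.52 [781.8 -71.7   6. ]
bolt [316. 288.] 0.5 [ 348.7 -159.9    6. ]
kit_tray [295. 189.] 0.57 [682.5 -94.    0. ]
pocket_left [288. 190.] 0.59 [679.4 -71.9   4. ]
pocket_right [307. 192.] 0.75 [ 671.9 -133.3    4. ]
wide_nut_2 [293. 234.] 0.44 [525.6 -81.6  54. ]
vice_corner [257. 224.] 0.79 [550.2  32.6 180. ]
radio_edge [257. 223.] 0.7 [540.6  31.  350. ]
radio_edge [158. 198.] 0.66 [608.8 292.1 350. ]
vee_block [225. 187.] 0.56 [690.9 144.9   0. ]
alu_part [346. 191.] 0.67 [ 673.7 -269.1    0. ]
glue_bottle [224. 190.] 0.55 [681.7 145.6   0. ]
glue_bottle [260. 158.] 0.52 [789.4  22.1   0. ]
```

View pics/scene0.png

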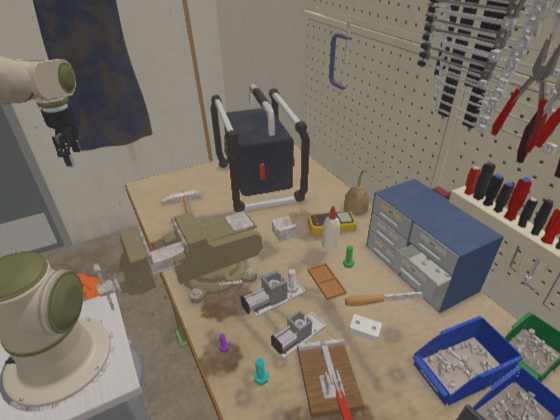

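View pics/top0.png

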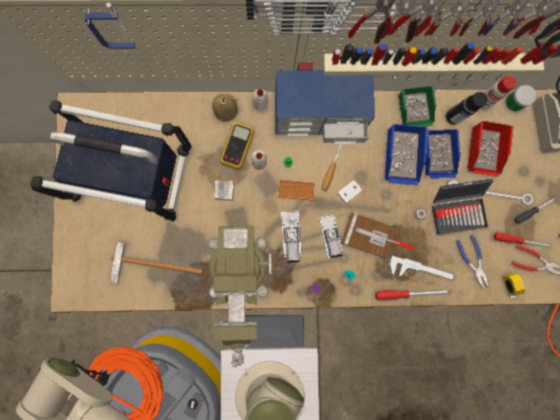

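The wide feeder sits around (275,292) in scene and (291,235) in top, with the grey bolt on its outlet at about (291,280). The tray is at (327,282) in scene. Next I fit poses from the depth clouds.

```bash
python3 - <<'E'
from h import *
np.set_printoptions(precision=1,suppress=True)
c=capture("scene");t=capture("top")
a=cv2.resize(c["color"][225:355,220:390],None,fx=4.6,fy=4.6,interpolation=2)[...,::-1]; cv2.imwrite("pics/c1.png",a)
a=cv2.resize(t["color"][165:270,240:360],None,fx=5.5,fy=5.5,interpolation=2)[...,::-1]; cv2.imwrite("pics/c2.png",a)
for n in("scene","top"):
    W=np.load(n+"0.npy").reshape(-1,3)
    def sel(x0,x1,y0,y1,z0,z1,l):
        m=(W[:,0]>x0)&(W[:,0]<x1)&(W[:,1]>y0)&(W[:,1]<y1)&(W[:,2]>z0)&(W[:,2]<z1);P=W[m]
        if len(P)<4: print(n,l,len(P));return
        r=cv2.minAreaRect(P[:,:2].astype(np.float32)); print(n,l,len(P),"mean",P.mean(0),"rect",np.round(r[0],1),np.round(r[1],1),round(r[2],1))
    sel(490,575,-130,-40,66,78,"magW top")
    sel(485,570,-250,-160,52,64,"magN top")
    sel(555,615,-110,-40,58,80,"bolt top")
    sel(555,615,-110,-40,25,80,"bolt shank")
    sel(400,470,-130,-50,15,60,"plate W")
    sel(630,730,-180,-20,7,18,"tray")
    sel(400,470,-130,-50,-5,80,"all")
    sel(620,740,-20,-180,-5,80,"all")
    # ground height
    m=(abs(W[:,0]-600)<60)&(abs(W[:,1]+150)<15);print("z",np.nanmedian(W[m,2]))
E
```

```text
scene magW top 231 mean [526.4 -80.4  72.1] rect [536.7 -78.2] [76.7 55. ] 1.8
scene magN top 183 mean [ 519.7 -211.7   57.4] rect [ 522.4 -210.8] [43.4 45.8] 11.0
scene bolt top 63 mean [574.7 -80.5  70.1] rect [576.1 -79. ] [17.7 18.6] 61.6
scene bolt shank 133 mean [574.6 -82.1  54.9] rect [576.  -79.7] [18.5 19.1] 63.4
scene plate W 248 mean [449.1 -86.1  32. ] rect [451.2 -82.7] [37.8 37.8] 0.6
scene tray 312 mean [676.6 -99.7  11. ] rect [677.  -97.3] [122.   61.7] 84.1
scene all 784 mean [435.9 -93.9  11.5] rect [435.2 -90.2] [79.6 69.6] 89.9
scene all 0
z 1.4413303756422466
top magW top 126 mean [527.9 -77.3  71.8] rect [537.2 -76.8] [73.7 52. ] 3.1
top magN top 78 mean [ 522.1 -211.    58.2] rect [ 523.5 -209.7] [41.6 45.1] 11.8
top bolt top 29 mean [577.6 -77.2  73.1] rect [577.9 -76.6] [16.6 16.3] 0.3
top bolt shank 36 mean [575.7 -76.9  66.4] rect [574.9 -76.6] [22.6 16.3] 0.3
top plate W 115 mean [452.1 -81.1  33.7] rect [451.3 -81.5] [38.  33.1] 89.3
top tray 241 mean [678.7 -93.4  10.7] rect [679.  -93.9] [142.7  85.6] 89.3
top all 467 mean [435.  -89.1   9.3] rect [434.7 -90. ] [80.2 66.9] 89.4
top all 0
z 0.5451505203711807
```

View pics/c1.png

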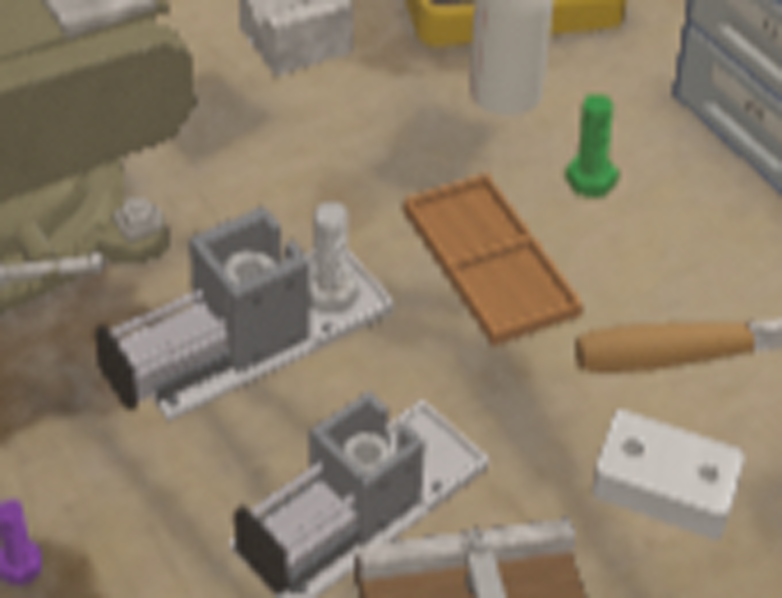

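View pics/c2.png

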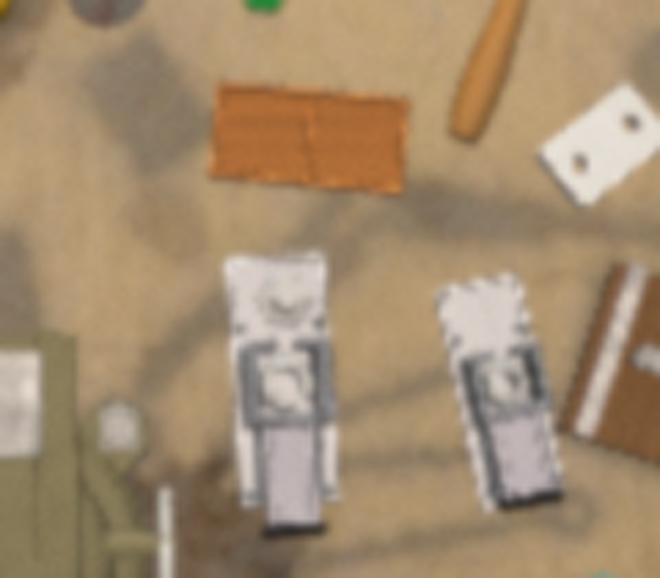

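The crops confirm a grey bolt on the wide feeder's outlet, which is in the left position nearest the vice. The tray has two compartments, and the other bolts are green, purple and turquoise. I'll refine the yaws and compute the first move.

```bash
cat >> h.py <<'E'
from scipy.spatial.transform import Rotation as Ro
def q2R(q): return Ro.from_quat([q[1],q[2],q[3],q[0]])
def go(x,y,z,yaw=None,s=None):
    "tool-frame shift to world TCP target; yaw deg = direction of tool y rel. to world y (mod 180), tool down"
    s=s or sense(); R=q2R(s["ee_rot"]); p=np.array(s["eef_pos"])
    d=R.inv().apply(np.array([x,y,z])-p); out=dict(shift=np.round(d,1),dist=round(float(np.linalg.norm(d)),1))
    if yaw is not None:
        best=None
        for k in(0,180):
            a=np.radians(yaw+k); yv=[-np.sin(a),np.cos(a),0]; zv=[0,0,-1]; T=Ro.from_matrix(np.array([np.cross(yv,zv),yv,zv]).T)
            r=(R.inv()*T).as_rotvec()
            if best is None or np.linalg.norm(r)<np.linalg.norm(best): best=r
        out["turn"]=np.round(best,3)
    return out
def st():
    s=sense(); R=q2R(s["ee_rot"]).as_matrix(); print(s["time_s"],np.round(s["eef_pos"],1),"ydir deg",np.round(np.degrees(np.arctan2(-R[0,1],R[1,1])),1),"zaxis",np.round(R[:,2],3),"F",np.round(s["force"],1),"w",round(s["grip_width"],3),"gf",np.round(s["grip_force"],1),"j6",np.round(s["joints"][5],2)); return s
E
python3 - <<'E'
from h import *
np.set_printoptions(precision=1,suppress=True)
for n in("scene","top"):
    W=np.load(n+"0.npy").reshape(-1,3)
    def sel(x0,x1,y0,y1,z0,z1,l):
        m=(W[:,0]>x0)&(W[:,0]<x1)&(W[:,1]>y0)&(W[:,1]<y1)&(W[:,2]>z0)&(W[:,2]<z1);P=W[m]
        r=cv2.minAreaRect(P[:,:2].astype(np.float32)); print(n,l,len(P),"mean",P.mean(0),"min",P.min(0),"max",P.max(0),"rect",np.round(r[0],1),np.round(r[1],1),round(r[2],1))
    sel(490,560,-130,-40,68,76,"magW top")
    sel(420,446,-130,-50,15,60,"plate W")
    sel(640,716,-180,-20,8,14,"tray rim")
    P=np.load(n+"0.npy");g=None
s=st(); print(go(430,100,290,0),"\n",go(577,-78,250,4))
E
```

```text
scene magW top 187 mean [521.9 -80.5  72.5] min [ 498.3 -106.9   68. ] max [550.5 -51.5  76. ] rect [523.8 -78.4] [51.3 54.8] 2.6
scene plate W 106 mean [436.7 -86.8  34.3] min [ 432.2 -101.8   15.2] max [445.8 -64.   47.2] rect [439.1 -82.8] [13.4 37.8] 1.3
scene tray rim 209 mean [676.3 -98.4  11.3] min [ 642.5 -159.3    8. ] max [712.  -35.2  14. ] rect [677.1 -97.3] [122.   61.4] 84.0
top magW top 94 mean [523.6 -77.8  71.8] min [ 499.1 -103.3   68.1] max [550.6 -51.4  75.8] rect [525.3 -77.4] [49.7 52. ] 3.5
top plate W 39 mean [439.7 -80.9  41.4] min [ 434.7 -100.3   27.7] max [444.7 -64.5  50.7] rect [439.7 -82.5] [35.8  9.8] 89.3
top tray rim 161 mean [679.2 -94.2  10.5] min [ 642.2 -155.     8. ] max [712.  -22.3  14. ] rect [679.3 -88. ] [136.7  60.2] 83.5
1.6 [153.6 502.1 231.3] ydir deg -17.0 zaxis [-0. -0. -1.] F [ 0.5 -0.8 -0.7] w 0.998 gf 0.0 j6 -0.22
{'shift': array([-381.9, -303.6,  -58.7]), 'dist': 491.4, 'turn': array([-0. , -0. , -0.3])} 
 {'shift': array([-574.6, -430.9,  -18.7]), 'dist': 718.4, 'turn': array([-0. , -0. , -0.4])}
```

```bash
python3 -m jog '[{"tz":-59},{"tx":-46,"ty":-34},{"tx":-46,"ty":-34},{"tx":-46,"ty":-34},{"tx":-46,"ty":-34}]' | tail -c 600; python3 -m jog '[{"tx":-46,"ty":-34},{"tx":-46,"ty":-34},{"tx":-46,"ty":-34},{"tx":-46,"ty":-34},{"tx":-46,"ty":-34}]' | tail -c 600; python3 -m jog '[{"tx":-46,"ty":-34},{"tx":-46,"ty":-34},{"tx":-46,"ty":-34},{"tx":0}]' | tail -c 600
python3 - <<'E'
from h import *
s=st();print(go(576,-77,150,3))
E
```

```text
1.6 [153.6 502.1 231.3] ydir deg -17.0 zaxis [-0. -0. -1.] F [ 0.5 -0.8 -0.7] w 0.998 gf 0.0 j6 -0.22
{'shift': array([-573.3, -430.2,   81.3]), 'dist': 721.4, 'turn': array([-0.   , -0.   , -0.349])}schema error: expected keys tx, ty, tz, ax, ay, az, jaw
schema error: expected keys tx, ty, tz, ax, ay, az, jaw
schema error: expected keys tx, ty, tz, ax, ay, az, jaw
```

```bash
python3 -m jog '[{"tx":0,"ty":0,"tz":-59,"ax":0,"ay":0,"az":0,"jaw":-0.3},{"tx":-46,"ty":-34,"tz":0,"ax":0,"ay":0,"az":0,"jaw":-0.3},{"tx":-46,"ty":-34,"tz":0,"ax":0,"ay":0,"az":0,"jaw":-0.3},{"tx":-46,"ty":-34,"tz":0,"ax":0,"ay":0,"az":0,"jaw":-0.3},{"tx":-46,"ty":-34,"tz":0,"ax":0,"ay":0,"az":0,"jaw":-0.3}]'; python3 -m jog '[{"tx":-46,"ty":-34,"tz":0,"ax":0,"ay":0,"az":0,"jaw":-0.3},{"tx":-46,"ty":-34,"tz":0,"ax":0,"ay":0,"az":0,"jaw":-0.3},{"tx":-46,"ty":-34,"tz":0,"ax":0,"ay":0,"az":0,"jaw":-0.3},{"tx":-46,"ty":-34,"tz":0,"ax":0,"ay":0,"az":0,"jaw":-0.3},{"tx":-46,"ty":-34,"tz":0,"ax":0,"ay":0,"az":0,"jaw":-0.3}]'
python3 - <<'E'
from h import *
s=st();print(go(576,-77,150,3))
E
```

```text
time_s: 2.22
eef_pos: [290.5, 316.6, 290.4]
ee_rot: [0.0, 0.148, 0.989, 0.0]
force: [0.4, -0.1, 0.2]
grip_width: 0.648
grip_force: 0.0
time_s: 2.85
eef_pos: [460.8, 86.6, 290.5]
ee_rot: [0.0, 0.148, 0.989, 0.0]
force: [0.6, 1.4, -0.1]
grip_width: 0.644
grip_force: 0.0
2.85 [460.8  86.6 290.5] ydir deg -17.0 zaxis [ 0.  0. -1.] F [ 0.6  1.4 -0.1] w 0.644 gf 0.0 j6 -1.34
{'shift': array([-158. , -122.8,  140.5]), 'dist': 244.5, 'turn': array([ 0.   ,  0.   , -0.349])}
```

```bash
python3 -m jog '[{"tx":-39.5,"ty":-30.7,"tz":0,"ax":0,"ay":0,"az":0,"jaw":-0.3},{"tx":-39.5,"ty":-30.7,"tz":0,"ax":0,"ay":0,"az":0,"jaw":-0.3},{"tx":-39.5,"ty":-30.7,"tz":40,"ax":0,"ay":0,"az":0,"jaw":-0.3},{"tx":-39.5,"ty":-30.7,"tz":50,"ax":0,"ay":0,"az":0,"jaw":-0.3},{"tx":0,"ty":0,"tz":50,"ax":0,"ay":0,"az":-0.17,"jaw":-0.3}]'; python3 -m jog '[{"tx":0,"ty":0,"tz":0,"ax":0,"ay":0,"az":-0.179,"jaw":-0.3},{"tx":0,"ty":0,"tz":0,"ax":0,"ay":0,"az":0,"jaw":-0.3}]'
python3 - <<'E'
from h import *
s=st();print(go(576,-77,36,3))
c=capture("scene")
a=cv2.resize(c["color"][195:325,220:390],None,fx=4.6,fy=4.6,interpolation=2)[...,::-1]; cv2.imwrite("pics/c3.png",a)
E
```

```text
time_s: 3.48
eef_pos: [572.1, -72.0, 155.3]
ee_rot: [0.0, 0.063, 0.998, -0.0]
force: [0.3, -0.1, -0.5]
grip_width: 0.65
grip_force: 0.0
time_s: 3.72
eef_pos: [571.1, -69.6, 156.9]
ee_rot: [-0.0, -0.025, 1.0, 0.0]
force: [-0.2, -0.9, -0.0]
grip_width: 0.65
grip_force: 0.0
3.725 [571.1 -69.6 156.9] ydir deg 2.9 zaxis [-0.  0. -1.] F [-0.2 -0.9 -0. ] w 0.65 gf 0.0 j6 -1.95
{'shift': array([ -4.5,  -7.6, 120.9]), 'dist': 121.2, 'turn': array([ 0.   , -0.   , -0.002])}
```

View pics/c3.png

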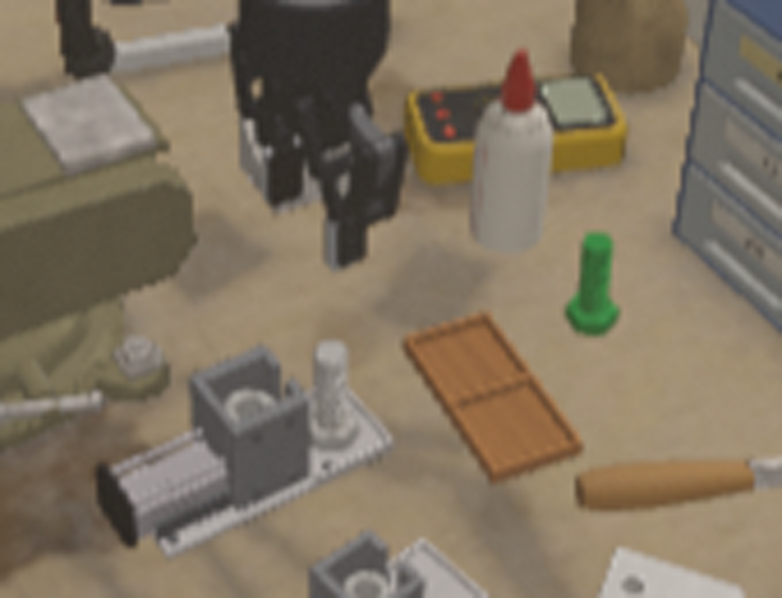

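The gripper hangs above the bolt with its fingers straddling it along feeder y. It needs a small lateral correction, then it can go down and grip.

```bash
python3 -m jog '[{"tx":-4.5,"ty":-7.5,"tz":20,"ax":0,"ay":0,"az":0,"jaw":-0.3},{"tx":0,"ty":0,"tz":40,"ax":0,"ay":0,"az":0,"jaw":-0.3},{"tx":0,"ty":0,"tz":40,"ax":0,"ay":0,"az":0,"jaw":-0.3},{"tx":0,"ty":0,"tz":20,"ax":0,"ay":0,"az":0,"jaw":-0.3},{"tx":0,"ty":0,"tz":0,"ax":0,"ay":0,"az":0,"jaw":-0.3}]'; python3 -m jog '[{"tx":0,"ty":0,"tz":0,"ax":0,"ay":0,"az":0,"jaw":0.3},{"tx":0,"ty":0,"tz":0,"ax":0,"ay":0,"az":0,"jaw":1},{"tx":0,"ty":0,"tz":0,"ax":0,"ay":0,"az":0,"jaw":1},{"tx":0,"ty":0,"tz":0,"ax":0,"ay":0,"az":0,"jaw":1},{"tx":0,"ty":0,"tz":0,"ax":0,"ay":0,"az":0,"jaw":1}]' 40
python3 - <<'E'
from h import *
s=st();print(go(675,-126,100,-6))
E
```

```text
time_s: 4.4
eef_pos: [575.1, -76.8, 35.1]
ee_rot: [-0.002, -0.025, 1.0, 0.001]
force: [0.1, 0.0, 0.2]
grip_width: 0.649
grip_force: 0.0
time_s: 5.03
eef_pos: [576.7, -77.3, 38.4]
ee_rot: [0.001, -0.026, 1.0, -0.001]
force: [-1.3, -1.2, 5.6]
grip_width: 0.221
grip_force: 39.2
5.025 [576.7 -77.3  38.4] ydir deg 3.0 zaxis [ 0.002 -0.001 -1.   ] F [-1.3 -1.2  5.6] w 0.221 gf 39.2 j6 -1.96
{'shift': array([-95.7, -53.8, -61.3]), 'dist': 125.8, 'turn': array([-0.001,  0.002,  0.157])}
```

```bash
python3 -m jog '[{"tx":0,"ty":0,"tz":-20,"ax":0,"ay":0,"az":0,"jaw":1},{"tx":0,"ty":0,"tz":-35,"ax":0,"ay":0,"az":0,"jaw":1},{"tx":-32,"ty":-18,"tz":0,"ax":0,"ay":0,"az":0,"jaw":1},{"tx":-32,"ty":-18,"tz":0,"ax":0,"ay":0,"az":0,"jaw":1},{"tx":-32,"ty":-18,"tz":0,"ax":0,"ay":0,"az":0,"jaw":1}]';  python3 -m jog '[{"tx":0,"ty":0,"tz":0,"ax":0,"ay":0,"az":0.157,"jaw":1},{"tx":0,"ty":0,"tz":0,"ax":0,"ay":0,"az":0,"jaw":1}]'
python3 - <<'E'
from h import *
s=st();print(go(675,-126,36,-6))
c=capture("scene")
a=cv2.resize(c["color"][225:325,270:390],None,fx=6,fy=6,interpolation=2)[...,::-1]; cv2.imwrite("pics/c4.png",a)
W=cloud(c).reshape(-1,3)
m=(abs(W[:,0]-675)<40)&(abs(W[:,1]+126)<40)&(W[:,2]>25)&(W[:,2]<90);P=W[m]
for z in range(25,90,8):
    Q=P[(P[:,2]>=z)&(P[:,2]<z+8)]
    if len(Q)>3: print(z,len(Q),Q[:,:2].min(0).round(),Q[:,:2].max(0).round())
E
```

```text
time_s: 5.65
eef_pos: [675.5, -126.0, 92.2]
ee_rot: [0.0, -0.026, 1.0, 0.0]
force: [0.2, 0.2, -1.0]
grip_width: 0.216
grip_force: 39.4
time_s: 5.9
eef_pos: [674.5, -125.6, 91.7]
ee_rot: [-0.0, 0.052, 0.999, 0.0]
force: [0.2, -0.2, -1.3]
grip_width: 0.217
grip_force: 39.4
5.9 [ 674.5 -125.6   91.7] ydir deg -5.9 zaxis [-0.001  0.    -1.   ] F [ 0.2 -0.2 -1.3] w 0.217 gf 39.4 j6 -1.82
{'shift': array([-0.6, -0.4, 55.7]), 'dist': 55.7, 'turn': array([ 0.   , -0.001,  0.001])}
57 8 [ 660. -139.] [ 683. -114.]
65 37 [ 658. -143.] [ 684. -110.]
73 43 [ 660. -139.] [ 688. -113.]
81 10 [ 664. -135.] [ 674. -125.]
```

View pics/c4.png

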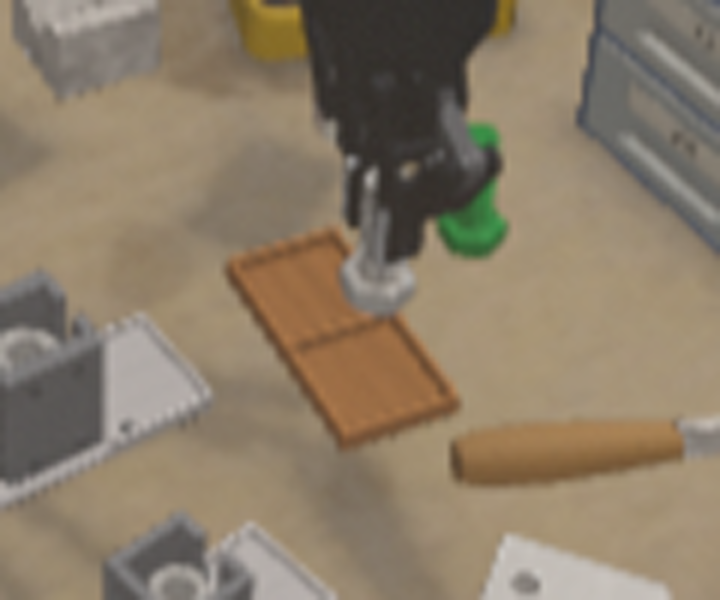

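The bolt hangs upright over the near (right) compartment, with its head clear. I'll lower it in stages while watching the force.

```bash
python3 -m jog '[{"tx":0,"ty":0,"tz":25,"ax":0,"ay":0,"az":0,"jaw":1},{"tx":0,"ty":0,"tz":20,"ax":0,"ay":0,"az":0,"jaw":1},{"tx":0,"ty":0,"tz":6,"ax":0,"ay":0,"az":0,"jaw":1},{"tx":0,"ty":0,"tz":2,"ax":0,"ay":0,"az":0,"jaw":1},{"tx":0,"ty":0,"tz":0,"ax":0,"ay":0,"az":0,"jaw":1}]'; python3 -m jog '[{"tx":0,"ty":0,"tz":1,"ax":0,"ay":0,"az":0,"jaw":1},{"tx":0,"ty":0,"tz":0,"ax":0,"ay":0,"az":0,"jaw":1}]'
```

```text
time_s: 6.58
eef_pos: [675.0, -125.8, 39.7]
ee_rot: [0.0, 0.052, 0.999, -0.0]
force: [-0.6, -0.2, -0.9]
grip_width: 0.223
grip_force: 39.3
time_s: 6.82
eef_pos: [674.8, -125.7, 38.3]
ee_rot: [0.0, 0.052, 0.999, -0.0]
force: [0.3, 0.1, -1.7]
grip_width: 0.219
grip_force: 39.3
```

```bash
python3 -m jog '[{"tx":0,"ty":0,"tz":1.5,"ax":0,"ay":0,"az":0,"jaw":1},{"tx":0,"ty":0,"tz":0,"ax":0,"ay":0,"az":0,"jaw":1}]';python3 -m jog '[{"tx":0,"ty":0,"tz":1,"ax":0,"ay":0,"az":0,"jaw":1},{"tx":0,"ty":0,"tz":0,"ax":0,"ay":0,"az":0,"jaw":1}]'
```

```text
time_s: 7.08
eef_pos: [674.7, -125.8, 36.6]
ee_rot: [0.0, 0.052, 0.999, -0.0]
force: [-0.5, -0.7, -0.9]
grip_width: 0.221
grip_force: 39.4
time_s: 7.32
eef_pos: [674.9, -125.7, 36.5]
ee_rot: [0.0, 0.052, 0.999, -0.0]
force: [-2.9, 0.7, 4.8]
grip_width: 0.219
grip_force: 40.1
```

Contact with the floor. I release gently, go up, and check.

```bash
python3 -m jog '[{"tx":0,"ty":0,"tz":0,"ax":0,"ay":0,"az":0,"jaw":0.5},{"tx":0,"ty":0,"tz":0,"ax":0,"ay":0,"az":0,"jaw":0.1},{"tx":0,"ty":0,"tz":0,"ax":0,"ay":0,"az":0,"jaw":-0.2},{"tx":0,"ty":0,"tz":-15,"ax":0,"ay":0,"az":0,"jaw":-0.2},{"tx":0,"ty":0,"tz":-40,"ax":0,"ay":0,"az":0,"jaw":-0.2}]' 30
python3 -m jog '[{"tx":0,"ty":0,"tz":-50,"ax":0,"ay":0,"az":0,"jaw":0.5},{"tx":0,"ty":0,"tz":-30,"ax":0,"ay":0,"az":0,"jaw":1},{"tx":30,"ty":0,"tz":0,"ax":0,"ay":0,"az":0,"jaw":1},{"tx":50,"ty":0,"tz":0,"ax":0,"ay":0,"az":0,"jaw":1}]'
python3 - <<'E'
from h import *
s=st();print(go(400,-85,170,3))
c=capture("scene")
a=cv2.resize(c["color"][225:325,270:390],None,fx=6,fy=6,interpolation=2)[...,::-1]; cv2.imwrite("pics/c5.png",a)
W=cloud(c).reshape(-1,3)
m=(abs(W[:,0]-675)<60)&(abs(W[:,1]+105)<70)&(W[:,2]>9)&(W[:,2]<90);P=W[m]
for z in range(9,90,8):
    Q=P[(P[:,2]>=z)&(P[:,2]<z+8)]
    if len(Q)>3: print(z,len(Q),Q[:,:2].min(0).round(),Q[:,:2].max(0).round())
E
```

```text
time_s: 7.95
eef_pos: [673.8, -125.5, 90.3]
ee_rot: [-0.002, 0.052, 0.999, 0.001]
force: [-0.1, 0.0, 0.7]
grip_width: 0.599
grip_force: 0.0
time_s: 8.45
eef_pos: [594.7, -117.4, 171.6]
ee_rot: [0.001, 0.052, 0.999, -0.0]
force: [0.6, -1.1, 0.4]
grip_width: 0.001
grip_force: 0.0
8.45 [ 594.7 -117.4  171.6] ydir deg -6.0 zaxis [ 0.002 -0.001 -1.   ] F [ 0.6 -1.1  0.4] w 0.001 gf 0.0 j6 -1.85
{'shift': array([197. ,  11.9,   1.2]), 'dist': 197.4, 'turn': array([-0.001,  0.002, -0.157])}
9 233 [ 640. -161.] [712. -36.]
17 47 [ 660. -142.] [702. -42.]
25 13 [ 666. -134.] [ 679. -119.]
33 15 [ 665. -134.] [ 681. -121.]
41 17 [ 665. -134.] [ 680. -124.]
49 12 [ 664. -133.] [ 681. -121.]
57 20 [ 665. -133.] [ 680. -121.]
65 23 [ 665. -133.] [ 686. -114.]
73 18 [ 667. -133.] [ 682. -118.]
```

View pics/c5.png

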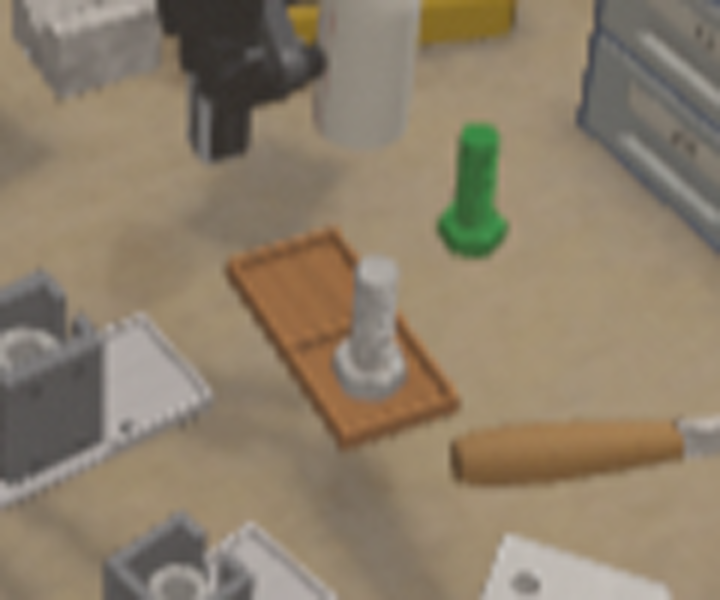

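The bolt stands upright in the right compartment and the outlet is clear. Next I go behind the plunger with the fingers shut.

```bash
python3 -m jog '[{"tx":49,"ty":3,"tz":0,"ax":0,"ay":0,"az":0,"jaw":1},{"tx":49,"ty":3,"tz":0,"ax":0,"ay":0,"az":0,"jaw":1},{"tx":49,"ty":3,"tz":0,"ax":0,"ay":0,"az":0,"jaw":1},{"tx":49,"ty":3,"tz":0,"ax":0,"ay":0,"az":0,"jaw":1},{"tx":0,"ty":0,"tz":0,"ax":0,"ay":0,"az":-0.157,"jaw":1}]'; python3 -m jog '[{"tx":0,"ty":0,"tz":40,"ax":0,"ay":0,"az":0,"jaw":1},{"tx":0,"ty":0,"tz":0,"ax":0,"ay":0,"az":0,"jaw":1}]'
python3 - <<'E'
from h import *
s=st();print(go(405,-84.3,21,3))
c=capture("scene")
W=cloud(c).reshape(-1,3)
m=(abs(W[:,0]-405)<75)&(abs(W[:,1]+85)<50)&(W[:,2]>8)&(W[:,2]<110);P=W[m]
for x in range(330,480,10):
    Q=P[(P[:,0]>=x)&(P[:,0]<x+10)]
    if len(Q)>3: print(x,len(Q),Q.min(0).round(),Q.max(0).round())
E
```

```text
time_s: 9.12
eef_pos: [399.3, -84.2, 171.6]
ee_rot: [0.0, -0.028, 1.0, -0.0]
force: [-0.3, -0.2, 0.1]
grip_width: -0.001
grip_force: 0.0
time_s: 9.38
eef_pos: [400.5, -84.4, 130.0]
ee_rot: [-0.001, -0.026, 1.0, 0.001]
force: [-0.8, 0.1, -0.3]
grip_width: 0.003
grip_force: 0.0
9.375 [400.5 -84.4 130. ] ydir deg 3.0 zaxis [-0.003  0.002 -1.   ] F [-0.8  0.1 -0.3] w 0.003 gf 0.0 j6 -2.12
{'shift': array([ -4.8,  -0.3, 109. ]), 'dist': 109.1, 'turn': array([ 0.002, -0.003, -0.   ])}
430 94 [ 432. -104.   10.] [440. -62.  48.]
440 41 [ 440. -101.    9.] [450. -67.  45.]
450 70 [ 450. -112.    8.] [460. -67.  44.]
460 72 [ 460. -112.    8.] [470. -64.  46.]
470 69 [ 470. -107.    8.] [480. -65.  42.]
```

```bash
python3 -m jog '[{"tx":0,"ty":0,"tz":45,"ax":0,"ay":0,"az":0,"jaw":1},{"tx":0,"ty":0,"tz":45,"ax":0,"ay":0,"az":0,"jaw":1},{"tx":0,"ty":0,"tz":18,"ax":0,"ay":0,"az":0,"jaw":1},{"tx":-12,"ty":0,"tz":0,"ax":0,"ay":0,"az":0,"jaw":1},{"tx":-12,"ty":0,"tz":0,"ax":0,"ay":0,"az":0,"jaw":1}]'; python3 -m jog '[{"tx":-6,"ty":0,"tz":0,"ax":0,"ay":0,"az":0,"jaw":1},{"tx":0,"ty":0,"tz":0,"ax":0,"ay":0,"az":0,"jaw":1}]'
```

```text
time_s: 10.05
eef_pos: [427.1, -84.2, 24.2]
ee_rot: [0.001, -0.026, 1.0, -0.001]
force: [-5.6, -3.7, 2.1]
grip_width: -0.005
grip_force: 3.3
time_s: 10.3
eef_pos: [432.1, -83.5, 23.4]
ee_rot: [0.0, -0.026, 1.0, -0.0]
force: [-4.9, -1.6, 3.1]
grip_width: 0.002
grip_force: 2.3
```

```bash
python3 -m jog '[{"tx":-8,"ty":0,"tz":0,"ax":0,"ay":0,"az":0,"jaw":1},{"tx":-8,"ty":0,"tz":0,"ax":0,"ay":0,"az":0,"jaw":1},{"tx":-8,"ty":0,"tz":0,"ax":0,"ay":0,"az":0,"jaw":1},{"tx":-8,"ty":0,"tz":0,"ax":0,"ay":0,"az":0,"jaw":1},{"tx":-8,"ty":0,"tz":0,"ax":0,"ay":0,"az":0,"jaw":1}]'; python3 -m jog '[{"tx":-3,"ty":0,"tz":0,"ax":0,"ay":0,"az":0,"jaw":1},{"tx":0,"ty":0,"tz":0,"ax":0,"ay":0,"az":0,"jaw":1}]'; python3 -m jog '[{"tx":-3,"ty":0,"tz":0,"ax":0,"ay":0,"az":0,"jaw":1},{"tx":0,"ty":0,"tz":0,"ax":0,"ay":0,"az":0,"jaw":1}]'
```

```text
time_s: 10.92
eef_pos: [470.6, -81.2, 23.1]
ee_rot: [-0.001, -0.026, 1.0, 0.0]
force: [-10.7, -2.6, 7.5]
grip_width: -0.001
grip_force: 5.3
time_s: 11.18
eef_pos: [473.6, -81.1, 23.1]
ee_rot: [-0.001, -0.026, 1.0, 0.0]
force: [-9.0, -2.7, 6.5]
grip_width: -0.001
grip_force: 4.7
time_s: 11.42
eef_pos: [476.5, -80.9, 23.1]
ee_rot: [-0.001, -0.026, 1.0, 0.0]
force: [-10.2, -3.5, 7.1]
grip_width: 0.004
grip_force: 4.8
```

```bash
python3 -m jog '[{"tx":-2,"ty":0,"tz":0,"ax":0,"ay":0,"az":0,"jaw":1},{"tx":0,"ty":0,"tz":0,"ax":0,"ay":0,"az":0,"jaw":1}]'; python3 -m jog '[{"tx":-2,"ty":0,"tz":0,"ax":0,"ay":0,"az":0,"jaw":1},{"tx":0,"ty":0,"tz":0,"ax":0,"ay":0,"az":0,"jaw":1}]'; python3 -m jog '[{"tx":-1,"ty":0,"tz":0,"ax":0,"ay":0,"az":0,"jaw":1},{"tx":0,"ty":0,"tz":0,"ax":0,"ay":0,"az":0,"jaw":1}]'
```

```text
time_s: 11.68
eef_pos: [477.1, -80.8, 22.9]
ee_rot: [-0.003, -0.027, 1.0, 0.0]
force: [-16.9, -3.5, 12.1]
grip_width: 0.001
grip_force: 8.9
time_s: 11.92
eef_pos: [477.1, -80.7, 22.9]
ee_rot: [-0.005, -0.027, 1.0, 0.001]
force: [-30.3, -8.2, 20.3]
grip_width: -0.001
grip_force: 15.0
time_s: 12.18
eef_pos: [477.1, -80.6, 22.8]
ee_rot: [-0.007, -0.027, 1.0, 0.001]
force: [-35.5, -8.9, 25.2]
grip_width: 0.004
grip_force: 18.0
```

That is the hard stop at TCP x = 477. I back off fully, raise, and look for the nut.

```bash
python3 -m jog '[{"tx":10,"ty":0,"tz":0,"ax":0,"ay":0,"az":0,"jaw":1},{"tx":20,"ty":0,"tz":0,"ax":0,"ay":0,"az":0,"jaw":1},{"tx":25,"ty":0,"tz":0,"ax":0,"ay":0,"az":0,"jaw":1},{"tx":25,"ty":0,"tz":0,"ax":0,"ay":0,"az":0,"jaw":1},{"tx":0,"ty":0,"tz":-50,"ax":0,"ay":0,"az":0,"jaw":0.4}]'; python3 -m jog '[{"tx":0,"ty":0,"tz":-60,"ax":0,"ay":0,"az":0,"jaw":0.2},{"tx":0,"ty":0,"tz":-40,"ax":0,"ay":0,"az":0,"jaw":0.2},{"tx":0,"ty":0,"tz":0,"ax":0,"ay":0,"az":0,"jaw":0.2}]'
python3 - <<'E'
from h import *
np.set_printoptions(precision=1,suppress=True)
s=st()
c=capture("scene")
a=cv2.resize(c["color"][255:345,230:350],None,fx=6.5,fy=6.5,interpolation=2)[...,::-1]; cv2.imwrite("pics/c6.png",a)
for n in("scene","top"):
    c=capture(n); W=cloud(c).reshape(-1,3)
    m=(W[:,0]>555)&(W[:,0]<608)&(abs(W[:,1]+76)<23)&(W[:,2]>24)&(W[:,2]<36);P=W[m]
    print(n,len(P),P.mean(0),cv2.minAreaRect(P[:,:2].astype(np.float32)))
    m=(W[:,0]>420)&(W[:,0]<446)&(abs(W[:,1]+83)<23)&(W[:,2]>15)&(W[:,2]<60);print("plate",m.sum(),W[m].min(0))
    for q in("wide_nut_1",):
        for r in place_of(q,n)[:3]: print(q,r,at_z(c,r["centre"],6))
print(go(576,-75.5,150,3))
E
```

```text
time_s: 12.8
eef_pos: [400.3, -84.1, 71.8]
ee_rot: [-0.002, -0.026, 1.0, 0.002]
force: [0.4, -0.7, 0.9]
grip_width: 0.197
grip_force: 0.0
time_s: 13.18
eef_pos: [404.0, -85.4, 175.7]
ee_rot: [0.003, -0.026, 1.0, -0.002]
force: [-0.4, -0.6, -0.1]
grip_width: 0.402
grip_force: 0.0
13.175 [404.  -85.4 175.7] ydir deg 3.0 zaxis [ 0. -0. -1.] F [-0.4 -0.6 -0.1] w 0.402 gf 0.0 j6 -2.12
scene 58 [576.2 -78.5  29.5] ((576.6160888671875, -75.68901824951172), (38.341033935546875, 21.71771240234375), 59.97992706298828)
plate 103 [ 432.1 -103.    15.5]
wide_nut_1 {'centre': [291.3, 289.3], 'conf': 0.39} [575.8 -79.1   6. ]
top 43 [575.  -74.2  29.1] ((575.175537109375, -73.98369598388672), (26.86612892150879, 30.377681732177734), 87.6075668334961)Traceback (most recent call last):
  File "<stdin>", line 10, in <module>
    return umr_minimum(a, axis, None, out, keepdims, initial, where)
ValueError: zero-size array to reduction operation minimum which has no identity
```

View pics/c6.png

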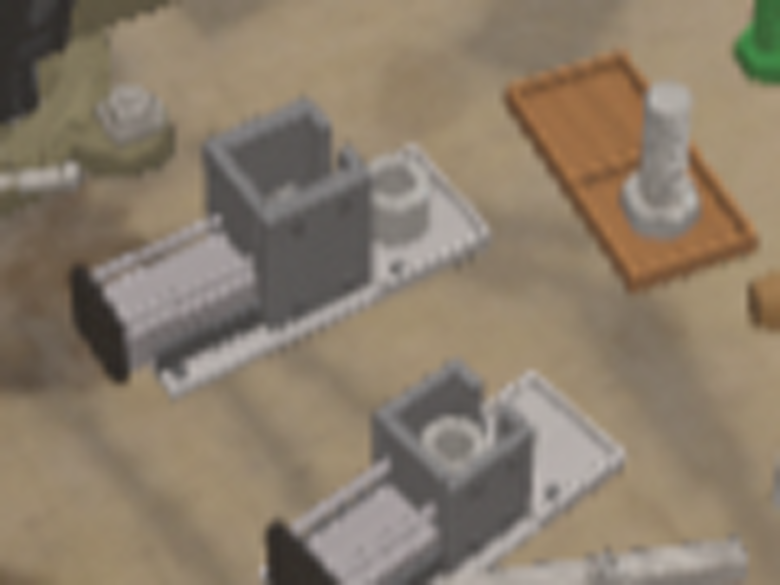

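The plunger is back out and the nut lies on the outlet at about (398,200) in the crop. The second nut has sunk in the magazine. I go over to grasp the nut.

```bash
python3 -m jog '[{"tx":-43,"ty":0,"tz":0,"ax":0,"ay":0,"az":0,"jaw":-0.2},{"tx":-43,"ty":0,"tz":0,"ax":0,"ay":0,"az":0,"jaw":-0.2},{"tx":-43,"ty":0,"tz":0,"ax":0,"ay":0,"az":0,"jaw":-0.2},{"tx":-43,"ty":0,"tz":20,"ax":0,"ay":0,"az":0,"jaw":-0.2},{"tx":0,"ty":0,"tz":20,"ax":0,"ay":0,"az":0,"jaw":-0.2}]'; python3 -m jog '[{"tx":0,"ty":0,"tz":20,"ax":0,"ay":0,"az":0,"jaw":-0.2},{"tx":0,"ty":0,"tz":0,"ax":0,"ay":0,"az":0,"jaw":-0.2}]'
python3 - <<'E'
from h import *
s=st();print(go(575.5,-75.5,12,3))
E
```

```text
time_s: 14.0
eef_pos: [575.5, -75.5, 129.8]
ee_rot: [-0.001, -0.027, 1.0, 0.0]
force: [0.4, 0.7, 0.2]
grip_width: 0.601
grip_force: 0.0
time_s: 14.25
eef_pos: [573.1, -75.5, 110.1]
ee_rot: [-0.002, -0.026, 1.0, 0.001]
force: [0.3, -0.1, 0.6]
grip_width: 0.597
grip_force: 0.0
14.25 [573.1 -75.5 110.1] ydir deg 3.0 zaxis [-0.005  0.002 -1.   ] F [ 0.3 -0.1  0.6] w 0.597 gf 0.0 j6 -1.96
{'shift': array([-2.9, -0.3, 98.1]), 'dist': 98.2, 'turn': array([ 0.002, -0.005, -0.   ])}
```

```bash
python3 -m jog '[{"tx":-1,"ty":0,"tz":40,"ax":0,"ay":0,"az":0,"jaw":-0.2},{"tx":0,"ty":0,"tz":35,"ax":0,"ay":0,"az":0,"jaw":-0.2},{"tx":0,"ty":0,"tz":15,"ax":0,"ay":0,"az":0,"jaw":-0.2},{"tx":0,"ty":0,"tz":7,"ax":0,"ay":0,"az":0,"jaw":-0.2},{"tx":0,"ty":0,"tz":0,"ax":0,"ay":0,"az":0,"jaw":-0.2}]'; python3 -m jog '[{"tx":0,"ty":0,"tz":0,"ax":0,"ay":0,"az":0,"jaw":0.2},{"tx":0,"ty":0,"tz":0,"ax":0,"ay":0,"az":0,"jaw":0.5},{"tx":0,"ty":0,"tz":0,"ax":0,"ay":0,"az":0,"jaw":1},{"tx":0,"ty":0,"tz":0,"ax":0,"ay":0,"az":0,"jaw":1},{"tx":0,"ty":0,"tz":0,"ax":0,"ay":0,"az":0,"jaw":1}]' 40
python3 -m jog '[{"tx":0,"ty":0,"tz":-10,"ax":0,"ay":0,"az":0,"jaw":1},{"tx":0,"ty":0,"tz":-20,"ax":0,"ay":0,"az":0,"jaw":1},{"tx":0,"ty":0,"tz":-20,"ax":0,"ay":0,"az":0,"jaw":1},{"tx":0,"ty":0,"tz":0,"ax":0,"ay":0,"az":0,"jaw":1}]'
python3 - <<'E'
from h import *
s=st();print(go(681,-67.5,60,-6))
E
```

```text
time_s: 14.88
eef_pos: [575.6, -76.0, 16.3]
ee_rot: [0.0, -0.026, 1.0, -0.0]
force: [-0.1, -0.2, -0.7]
grip_width: 0.599
grip_force: 0.0
time_s: 15.5
eef_pos: [575.9, -76.0, 16.8]
ee_rot: [0.001, -0.026, 1.0, -0.0]
force: [-0.3, -0.0, 6.8]
grip_width: 0.336
grip_force: 40.2
time_s: 16.0
eef_pos: [576.0, -76.1, 67.2]
ee_rot: [0.001, -0.026, 1.0, -0.001]
force: [-0.7, -0.2, 0.4]
grip_width: 0.334
grip_force: 39.5
16.0 [576.  -76.1  67.2] ydir deg 3.0 zaxis [ 0.003 -0.001 -1.   ] F [-0.7 -0.2  0.4] w 0.334 gf 39.5 j6 -1.96
{'shift': array([-105.3,    3.1,    7.5]), 'dist': 105.6, 'turn': array([-0.001,  0.003,  0.157])}
```

```bash
python3 -m jog '[{"tx":-35,"ty":1,"tz":0,"ax":0,"ay":0,"az":0,"jaw":1},{"tx":-35,"ty":1,"tz":0,"ax":0,"ay":0,"az":0,"jaw":1},{"tx":-35,"ty":1,"tz":0,"ax":0,"ay":0,"az":0,"jaw":1},{"tx":0,"ty":0,"tz":0,"ax":0,"ay":0,"az":0.157,"jaw":1},{"tx":0,"ty":0,"tz":0,"ax":0,"ay":0,"az":0,"jaw":1}]'
python3 - <<'E'
from h import *
s=st();print(go(681,-67.5,15,-6))
c=capture("scene")
a=cv2.resize(c["color"][225:325,270:390],None,fx=6,fy=6,interpolation=2)[...,::-1]; cv2.imwrite("pics/c7.png",a)
E
```

```text
time_s: 16.62
eef_pos: [679.5, -67.2, 64.3]
ee_rot: [-0.001, 0.052, 0.999, 0.0]
force: [-0.1, -1.0, -1.1]
grip_width: 0.335
grip_force: 39.5
16.625 [679.5 -67.2  64.3] ydir deg -5.9 zaxis [-0.002  0.    -1.   ] F [-0.1 -1.  -1.1] w 0.335 gf 39.5 j6 -1.74
{'shift': array([-1.7, -0.2, 49.3]), 'dist': 49.3, 'turn': array([ 0.   , -0.002,  0.001])}
```

View pics/c7.png

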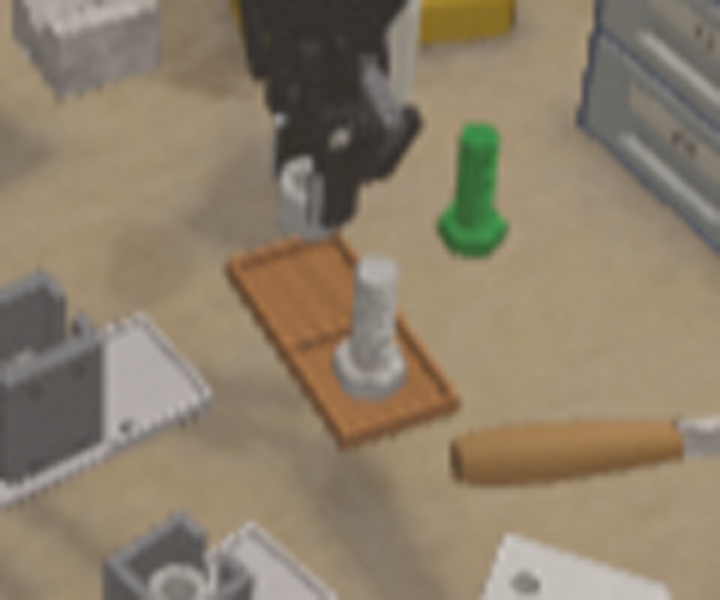

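The nut is held level above the left compartment and the bolt is untouched. I lower it.

```bash
python3 -m jog '[{"tx":-1,"ty":0,"tz":20,"ax":0,"ay":0,"az":0,"jaw":1},{"tx":0,"ty":0,"tz":18,"ax":0,"ay":0,"az":0,"jaw":1},{"tx":0,"ty":0,"tz":7,"ax":0,"ay":0,"az":0,"jaw":1},{"tx":0,"ty":0,"tz":2,"ax":0,"ay":0,"az":0,"jaw":1},{"tx":0,"ty":0,"tz":0,"ax":0,"ay":0,"az":0,"jaw":1}]'; python3 -m jog '[{"tx":0,"ty":0,"tz":1,"ax":0,"ay":0,"az":0,"jaw":1},{"tx":0,"ty":0,"tz":0,"ax":0,"ay":0,"az":0,"jaw":1}]'
```

```text
time_s: 17.3
eef_pos: [681.1, -67.5, 18.9]
ee_rot: [0.0, 0.052, 0.999, -0.0]
force: [-0.2, 0.4, -0.6]
grip_width: 0.336
grip_force: 39.5
time_s: 17.55
eef_pos: [681.0, -67.5, 17.9]
ee_rot: [0.0, 0.052, 0.999, -0.0]
force: [-0.0, -0.3, -0.7]
grip_width: 0.338
grip_force: 39.5
```

```bash
python3 -m jog '[{"tx":0,"ty":0,"tz":1.5,"ax":0,"ay":0,"az":0,"jaw":1},{"tx":0,"ty":0,"tz":0,"ax":0,"ay":0,"az":0,"jaw":1}]'; python3 -m jog '[{"tx":0,"ty":0,"tz":1.2,"ax":0,"ay":0,"az":0,"jaw":1},{"tx":0,"ty":0,"tz":0,"ax":0,"ay":0,"az":0,"jaw":1}]'
```

```text
time_s: 17.8
eef_pos: [680.8, -67.4, 16.0]
ee_rot: [-0.0, 0.052, 0.999, 0.0]
force: [-0.1, 0.3, -0.9]
grip_width: 0.333
grip_force: 39.5
time_s: 18.05
eef_pos: [680.9, -67.5, 14.9]
ee_rot: [0.0, 0.052, 0.999, -0.0]
force: [0.4, -0.3, -0.6]
grip_width: 0.33
grip_force: 39.5
```

```bash
python3 -m jog '[{"tx":0,"ty":0,"tz":1,"ax":0,"ay":0,"az":0,"jaw":1},{"tx":0,"ty":0,"tz":0,"ax":0,"ay":0,"az":0,"jaw":1}]'
```

```text
time_s: 18.3
eef_pos: [681.0, -67.5, 14.8]
ee_rot: [0.0, 0.052, 0.999, -0.0]
force: [-3.3, 0.2, 6.0]
grip_width: 0.334
grip_force: 40.3
```

```bash
python3 -m jog '[{"tx":0,"ty":0,"tz":0,"ax":0,"ay":0,"az":0,"jaw":0.2},{"tx":0,"ty":0,"tz":0,"ax":0,"ay":0,"az":0,"jaw":0.05},{"tx":0,"ty":0,"tz":0,"ax":0,"ay":0,"az":0,"jaw":0.0},{"tx":0,"ty":0,"tz":-15,"ax":0,"ay":0,"az":0,"jaw":0.0},{"tx":0,"ty":0,"tz":-40,"ax":0,"ay":0,"az":0,"jaw":0.0}]'
python3 -m jog '[{"tx":0,"ty":0,"tz":-50,"ax":0,"ay":0,"az":0,"jaw":0.0},{"tx":0,"ty":0,"tz":-50,"ax":0,"ay":0,"az":0,"jaw":0.0},{"tx":50,"ty":0,"tz":0,"ax":0,"ay":0,"az":0,"jaw":0.0},{"tx":50,"ty":0,"tz":0,"ax":0,"ay":0,"az":0,"jaw":0.0},{"tx":0,"ty":0,"tz":0,"ax":0,"ay":0,"az":0,"jaw":0.0}]'
python3 - <<'E'
from h import *
c=capture("scene")
a=cv2.resize(c["color"][225:355,220:390],None,fx=4.6,fy=4.6,interpolation=2)[...,::-1]; cv2.imwrite("pics/c8.png",a)
E
```

```text
time_s: 18.92
eef_pos: [680.0, -67.3, 68.5]
ee_rot: [-0.002, 0.052, 0.999, 0.0]
force: [-0.0, 0.2, 1.4]
grip_width: 0.5
grip_force: 0.0
time_s: 19.55
eef_pos: [578.5, -56.3, 169.6]
ee_rot: [-0.001, 0.052, 0.999, 0.0]
force: [2.0, -0.8, 0.4]
grip_width: 0.503
grip_force: 0.0
```

View pics/c8.png

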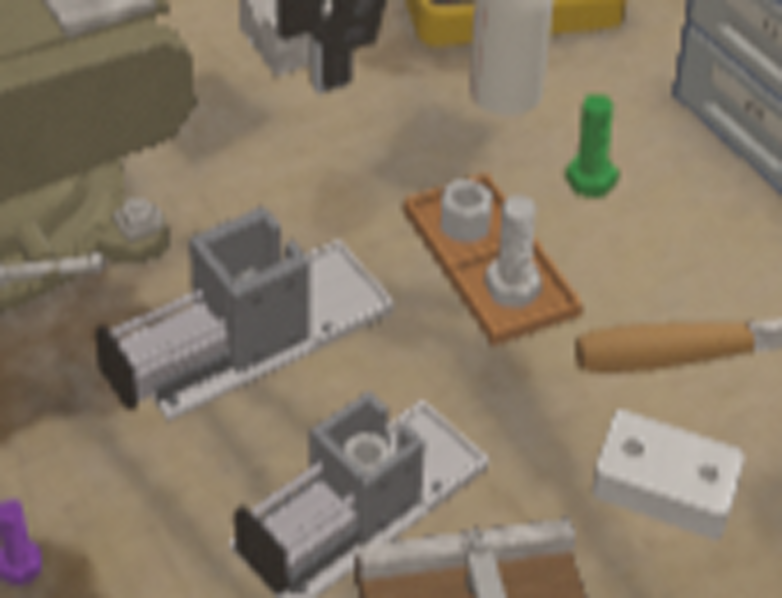

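The nut lies flat in the left compartment at (466,210), and the bolt stands upright in the right one at (515,250). The plunger is out, the second nut is still in the magazine, and the other things are where they were.

```bash
python3 -c "
from rig import finish_job; print(finish_job())"
```

```text
the job is handed in; nothing more can be done
None
```

The job is done and handed in at about 20 s: the bolt stands head down in the tray's right compartment, the plunger was pushed once to its stop and sprang back, and the nut lies flat in the left compartment.

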